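# Earth the gripper and report ready at the board inspection bench

### The arm

A 6-joint arm with a two-finger parallel gripper is mounted at the origin on the work surface. World frame = base frame: x ahead of the robot, y to its left, z up, the work surface at z = 0. Lengths are in m, angles in rad, forces in N, time in s.
With the tool pointing down it reaches from about 0.4 to 0.925 m from the base axis. Payload 12.5 kg.
Tool frame: the origin (TCP) lies at the very end of the fingers, on their centre line; the grasp point (between the pads) lies bot.tcp_to_grasp behind it (bot.tcp_to_grasp is the distance from the TCP to the grasp point, in m); z points along the fingers, y is the line along which they close (so a half turn about z gives the same grasp; the last joint's range is limited). The gripper opens to 95 mm and grips with 3 to 60 N. Pads are 20 mm wide; open, the fingers measure 119 mm over their backs; the gripper's body (75 mm by 180 mm) begins 59 mm behind the grasp point.
Start: joints at [-1.358, 0.491, 1.559, -0, 1.092, -0.106], TCP at [0.196, -0.594, 0.215] pointing down, gripper open.
Joint ranges: [-3.1, 3.1], [-0.84, 2.19], [0.05, 2.79], [-1.13, 4.28], [0.06, 2.93], [-2.69, 2.69]. Speed limits (rad/s): [2.22, 2.22, 2.79, 3.14, 3.14, 3.14].

### API

Orientations are given as a unit quaternion [w, x, y, z].
In Python, from cell import bot, optics gives the robot as it stands. The module is installed in compiled form; this text tells all that it offers.
- The arm moves only by the shell command python3 -m crank 'ROWS' [FORCE]. ROWS is JSON, a list of rows, each a list of 3 entries, a list of its own where there are three numbers: the turn, a rotation vector about the tool's x, y, z in degrees, then the shift along the tool's x, y, z in mm, then the opening, from -1 (shut) to 1 (fully open). In form: [[[wx, wy, wz], [x, y, z], gripper], ...]. A call has 1 to 20 rows; each row shifts and turns the commanded pose from where the row before left it, along the tool's axes as they then stand; what a row does not reach is not made up. A row lasts 1/8 s, in which the tool goes at most 62.5 mm and 10.7 degrees, less where a joint would pass 70% of its speed; a pose out of reach is approached as far as the arm can. A call with a gripper value outside its range is refused whole. The fingers move at their own pace and stop on an object; FORCE is the grip in N (left out, the last holds). Time passes only in rows, so rows that do not move let the fingers close. It gives the time, the measured TCP pose, the force, the opening and the grip force at its end, in the units of the state.
- bot.sense(): the state, without advancing time (a new reading comes with each control period).
- optics.get_image(name): name is "scene" or "top" or "wrist"; returns a dict with "img" (420x560x3 uint8, red, green, blue), "fx", "fy", "cx", "cy" (pixels), "extrinsics" (4x4, takes a point from world to camera coordinates). Camera axes: x right, y down, z forward; pixel columns grow to the right and rows downward; lengths in m; the calibration is good to about 2 mm. A picture is of the moment at which its call begins. There is no depth.
- bot.finish_job(): hands the job in; it is judged then, once.
The state is a dict: "time_s": time; "joint_pos": joint angles; "joint_vel": joint speeds; "effort": joint torques, N m; "position": TCP position; "eef_rot": TCP orientation; "wrist_force": force on the tool from outside, world axes, zero at the start; "ft_torque": the same for the moment, N m; "opening": finger opening in m; "grasp_force": force on a finger pad.
Only numpy, scipy, OpenCV 4.12 (cv2) and the standard library are available. Lean on these libraries where they do the work, as an engineer would, in place of code of your own. Each camera call takes 0.05 s, during which the arm holds its last target. There are 200 camera calls.

### The job

Before board inspection starts, discharge the gripper: touch the round brass pad on the black earthing puck lightly with the fingertips, so that it just gives, and rest there for at least one full second. Then report ready by gently pressing the green key of the call box all the way in, let it come back out, and withdraw clear of everything. Only touch and press: lift and carry nothing, do not touch the red and blue call boxes, do not shift the earthing puck, and leave the circuit boards and tools where they lie.

Things in the scene. Friction and masses are not known exactly. Their poses are not given: they have to be found in the camera images.
- earth_puck: the earthing puck: a black round housing 90 mm across and 30 mm high, 0.6 to 1.2 kg, standing loose on the bench, with a round brass touch pad in the middle of its top; origin at the centre of its underside, z up
- earth_pad_top (a point): centre of the top face of the brass pad (52 mm across); 42 mm above the bench while untouched, 32 mm when fully in
- earth_pad (a joint): travel of the brass pad in m: 0 untouched, 0.010 fully in (straight down); soft spring return, 1.2 N starts it and 4 N takes it fully in; a touch of 1 to 8 mm of travel is a light one
- green_box: the green call box: a white square box 74 x 74 x 36 mm high, screwed down to the bench, with one round green push key in the middle of its top; origin at the centre of its underside, z up. Its key is the one to press.
- green_key_top (a point): centre of the top face of the green key (36 mm across); 48 mm above the bench while the key is out, 40 mm when fully in
- green_key (a joint): travel of the green key in m: 0 out, 0.008 fully in (straight down); spring return, 1.5 N starts it and 5 N takes it fully in
- red_box: the red call box: a white square box 74 x 74 x 36 mm high, screwed down to the bench, with one round red push key in the middle of its top; origin at the centre of its underside, z up. Not to be touched.
- red_key_top (a point): centre of the top face of the red key (36 mm across); 48 mm above the bench while the key is out, 40 mm when fully in
- red_key (a joint): travel of the red key in m: 0 out, 0.008 fully in (straight down); spring return, 1.5 N starts it and 5 N takes it fully in
- blue_box: the blue call box: a white square box 74 x 74 x 36 mm high, screwed down to the bench, with one round blue push key in the middle of its top; origin at the centre of its underside, z up. Not to be touched.
- blue_key_top (a point): centre of the top face of the blue key (36 mm across); 48 mm above the bench while the key is out, 40 mm when fully in
- blue_key (a joint): travel of the blue key in m: 0 out, 0.008 fully in (straight down); spring return, 1.5 N starts it and 5 N takes it fully in
- board_near: a loose green circuit board 110 x 80 mm with components, 18 mm high over all, lying flat nearer the robot; origin under its centre, x along the 110 mm side
- board_far: the same kind of board, lying flat farther from the robot; origin under its centre, x along the 110 mm side
- pliers: loose pliers with blue handles lying flat, 150 mm long, 12 mm high; origin near the pivot, jaws to +x
- flux_bottle: a small loose bottle, 40 mm across and 90 mm high, red cap, standing upright; origin at the centre of its underside, z up
- tape_roll: a loose amber roll of tape lying flat, 68 mm across, 40 mm hole, 19 mm high; origin at the centre of its underside
- screwdriver: a loose screwdriver about 170 mm long lying flat, below 35 mm high; handle to its -x, shaft to its +x
There are look-alikes about, which are no part of the job. Leave any brown or purple look-alike of the board_far alone.

How it is judged:
By the outcome, as a careful person would: the job done as asked, in the order asked, and still so for the second after the job is handed in, with the robot touching nothing.
It also fails if it takes over 48 s, if anything falls off the work surface, if the arm or the gripper's body presses on something with over 40 N, if the wrist force passes 120 N, or if a joint passes its speed limit or range.

## Working session

There is one attempt and no reset: what is moved stays moved. The work goes in short steps, Python scripts to look and compute and a shell command to move; the robot and the scene stay as the last step left them, time stands still between calls to the robot, and variables do not carry over. Pictures are saved under pics/ and viewed, at most 10 in all, crops included, and the job is handed in when it is done.

```bash
mkdir -p pics
cat > h.py <<'E'
import numpy as np, cv2
from cell import bot, optics
def snap(n,f):
    d=optics.get_image(n); cv2.imwrite('pics/'+f,d['img'][:,:,::-1]); np.savez('pics/'+f+'.npz',**d); return d
def ray(f,u,v):
    d=np.load('pics/'+f+'.npz'); E=d['extrinsics']; R,t=E[:3,:3],E[:3,3]
    return -R.T@t, R.T@np.array([(u-d['cx'])/d['fx'],(v-d['cy'])/d['fy'],1])
def atz(f,u,v,z):
    o,r=ray(f,u,v); return o+r*(z-o[2])/r[2]
def tri(*obs):
    A=np.zeros((3,3));b=np.zeros(3)
    for f,u,v in obs:
        o,r=ray(f,u,v); r/=np.linalg.norm(r); P=np.eye(3)-np.outer(r,r); A+=P;b+=P@o
    return np.linalg.solve(A,b)
E
python3 - <<'E'
from h import *
for n in('top','scene'):
    d=snap(n,n+'0.png'); print(d['fx'],d['extrinsics'].round(3).tolist())
s=bot.sense(); print(s['position'],s['eef_rot'],s['wrist_force'],s['opening'],bot.tcp_to_grasp,s['time_s'])
E
```

```text
409.87331450659735 [[0.027, -1.0, -0.014, -0.021], [-0.984, -0.024, -0.174, 0.621], [0.174, 0.018, -0.985, 1.13], [0.0, 0.0, 0.0, 1.0]]
456.78387199240615 [[0.65, 0.76, 0.007, -0.353], [0.456, -0.382, -0.804, -0.218], [-0.608, 0.526, -0.595, 1.481], [0.0, 0.0, 0.0, 1.0]]
[ 0.19587341 -0.59327348  0.21411049] [-5.23378978e-04  9.87321429e-01  1.58732863e-01 -2.51544981e-05] [-0.32853278  1.02885029  0.29074455] 0.09482603759792471 0.0188 0.1
```

View pics/top0.png

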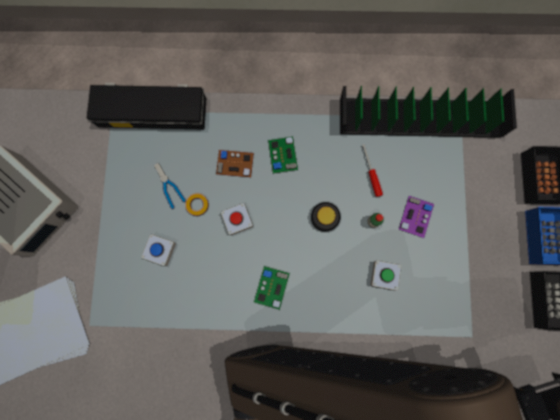

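View pics/scene0.png

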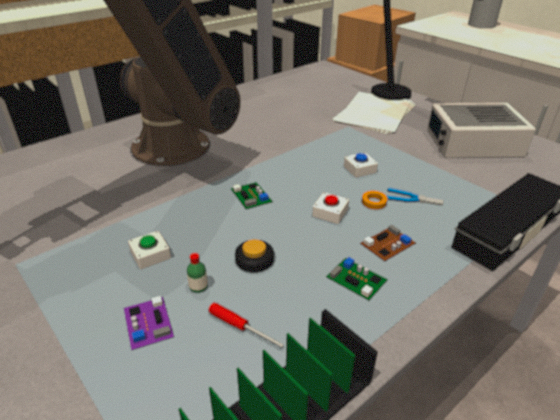

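The top view shows the black puck with its brass pad at about (326,216), the green key at (388,275), red at (236,218) and blue at (157,250). In the scene view the pad is at (255,248) and the green key at (149,242). Only one item fits the puck and only one fits the green box. I'll triangulate both and confirm in a crop.

Run:
```python
from h import *
def cen(f,u,v,hl,hh,r):
    im=cv2.cvtColor(cv2.imread('pics/'+f),cv2.COLOR_BGR2HSV)
    m=cv2.inRange(im,(hl,110,70),(hh,255,255)); k=np.zeros_like(m); cv2.circle(k,(u,v),r,255,-1)
    ys,xs=np.nonzero(m&k); return (xs.min()+xs.max())/2,(ys.min()+ys.max())/2,xs.mean(),ys.mean(),len(xs)
for nm,a,b,h,z in(('pad',(326,216),(255,248),(15,35),.042),('key',(388,275),(149,242),(45,85),.048)):
    p=cen('top0.png',*a,*h,14);q=cen('scene0.png',*b,*h,16); print(nm,np.round(p,1),np.round(q,1))
    print(tri(('top0.png',*p[2:4]),('scene0.png',*q[2:4])).round(4),atz('top0.png',*p[2:4],z).round(4),atz('scene0.png',*q[2:4],z).round(4))
for n,u,v in(('red',236,218),('blue',157,250),('bottle',377,219),('bnear',271,287),('scr',376,185)): print(n,atz('top0.png',u,v,.03).round(3))
t=cv2.imread('pics/top0.png')[190:310,290:450]; s=cv2.imread('pics/scene0.png')[200:320,120:280]
cv2.imwrite('pics/c.png',cv2.resize(np.hstack([t,s]),None,fx=2.5,fy=2.5,interpolation=cv2.INTER_CUBIC))
```

```text
pad [326.  215.  325.9 215.1 289. ] [254.  248.5 253.7 248.3 380. ]
[ 0.6043 -0.1289  0.0343] [ 0.6032 -0.128   0.042 ] [ 0.6113 -0.1343  0.042 ]
key [387.  274.5 386.9 274.8 115. ] [147.5 241.5 147.2 241.4 140. ]
[ 0.4363 -0.3023  0.0405] [ 0.4364 -0.3002  0.048 ] [ 0.445  -0.3059  0.048 ]
red [0.59  0.135 0.03 ]
blue [0.49 0.36 0.03]
bottle [ 0.597 -0.278  0.03 ]
bnear [0.394 0.025 0.03 ]
scr [ 0.699 -0.277  0.03 ]
```

View pics/c.png

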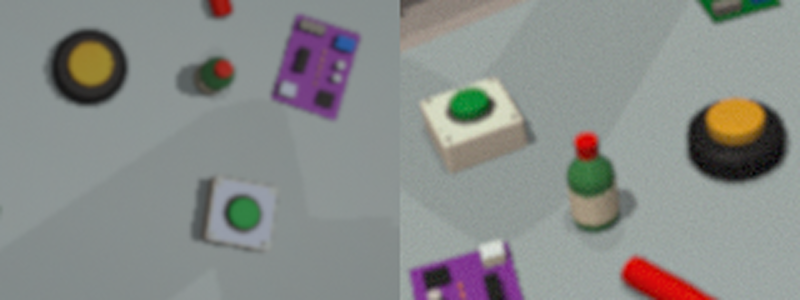

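The crop confirms both targets: a black round puck with a brass pad, and a white box with a green key. The pad is near (0.603,-0.129) and the key near (0.436,-0.301). I'll move above the pad with the fingers closed and look with the wrist camera.

```bash
python3 -m crank '[[[0,0,0],[44,-26,0],-1],[[0,0,0],[44,-26,0],-1],[[0,0,0],[44,-26,0],-1],[[0,0,0],[44,-26,0],-1],[[0,0,0],[44,-26,0],-1],[[0,0,0],[44,-26,0],-1],[[0,0,0],[44,-26,0],-1],[[0,0,0],[44,-26,0],-1],[[0,0,0],[44,-26,0],-1],[[0,0,0],[44,-26,0],-1],[[0,0,0],[44,-26,0],-1],[[0,0,0],[44,-26,0],-1],[[0,0,0],[0,0,0],-1],[[0,0,0],[0,0,0],-1]]'
python3 -c "
from h import *
snap('wrist','w1.png'); s=bot.sense(); print(s['position'],s['eef_rot'],s['wrist_force'],s['opening'])
print(np.load('pics/w1.png.npz')['extrinsics'].round(3).tolist())"
```

```text
time_s: 1.85
position: [0.599, -0.1318, 0.2142]
eef_rot: [-0.0, 0.987, 0.159, -0.001]
wrist_force: [-0.5, 0.1, 0.9]
opening: 0.0004
grasp_force: 0.0
[ 0.59889728 -0.132359    0.21440462] [-2.29164085e-05  9.87356753e-01  1.58513449e-01 -3.56893425e-04] [-0.12433673  0.69578551  0.05004419] 0.00036469876918205333
[[0.313, -0.95, -0.0, -0.314], [-0.915, -0.302, 0.266, 0.478], [-0.253, -0.083, -0.964, 0.531], [0.0, 0.0, 0.0, 1.0]]
```

View pics/w1.png

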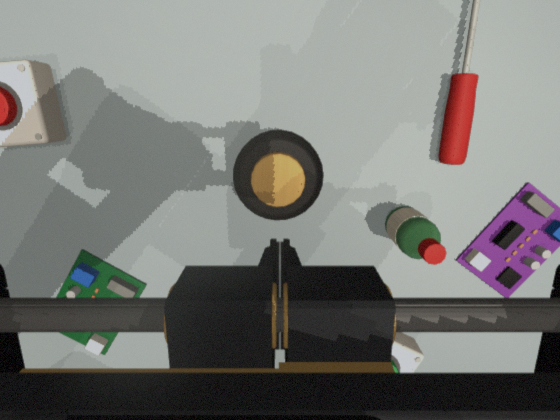

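The wrist view shows the brass pad as an ellipse centred near (278,180), clear of the fingertips. The bottle stands to the right at (410,235).

```bash
python3 -c "
from h import *
p=atz('w1.png',278,180,.042); print(p, tri(('w1.png',278,180),('top0.png',326,215)), atz('w1.png',278,174,.03))
d=p-bot.sense()['position']; print(d@[.9496,.3134,0],d@[.3134,-.9496,0])"
```

```text
[ 0.60498441 -0.12983532  0.042     ] [ 0.60415867 -0.12940437  0.03734875] [ 0.60829754 -0.12869631  0.03      ]
0.0065712627887591 -0.0004887850318292905
```

```bash
python3 -m crank '[[[0,0,0],[7,0,20],-1],[[0,0,0],[0,0,30],-1],[[0,0,0],[0,0,30],-1],[[0,0,0],[0,0,30],-1],[[0,0,0],[0,0,25],-1],[[0,0,0],[0,0,15],-1],[[0,0,0],[0,0,8],-1],[[0,0,0],[0,0,4],-1],[[0,0,0],[0,0,0],-1],[[0,0,0],[0,0,0],-1],[[0,0,0],[0,0,0],-1]]'
python3 -m crank '[[[0,0,0],[0,0,3],-1],[[0,0,0],[0,0,3],-1],[[0,0,0],[0,0,3],-1],[[0,0,0],[0,0,2],-1],[[0,0,0],[0,0,1],-1],[[0,0,0],[0,0,1],-1],[[0,0,0],[0,0,0],-1],[[0,0,0],[0,0,0],-1],[[0,0,0],[0,0,0],-1]]'
```

```text
time_s: 3.28
position: [0.6063, -0.1296, 0.0531]
eef_rot: [0.0, 0.987, 0.159, 0.0]
wrist_force: [0.6, 0.6, -1.2]
opening: 0.0003
grasp_force: 0.0
time_s: 4.4
position: [0.6061, -0.1296, 0.0397]
eef_rot: [0.0, 0.987, 0.159, -0.0]
wrist_force: [-0.9, 0.9, 2.5]
opening: 0.0005
grasp_force: 0.9
```

```bash
python3 -m crank '[[[0,0,0],[0,0,1],-1],[[0,0,0],[0,0,1],-1],[[0,0,0],[0,0,0],-1],[[0,0,0],[0,0,0],-1],[[0,0,0],[0,0,0],-1],[[0,0,0],[0,0,0],-1],[[0,0,0],[0,0,0],-1],[[0,0,0],[0,0,0],-1],[[0,0,0],[0,0,0],-1],[[0,0,0],[0,0,0],-1],[[0,0,0],[0,0,0],-1],[[0,0,0],[0,0,0],-1],[[0,0,0],[0,0,0],-1],[[0,0,0],[0,0,0],-1]]'
python3 -c "
from h import *
a=[]
for i in range(10):
    d=optics.get_image('wrist'); s=bot.sense(); a.append([*s['wrist_force'],s['position'][2]])
print(np.mean(a,0),np.std(a,0)); snap('wrist','w2.png'); i=cv2.imread('pics/w2.png'); cv2.imwrite('pics/w2c.png',cv2.resize(i[130:330,180:380],None,fx=3,fy=3))"
```

```text
time_s: 6.15
position: [0.6062, -0.1296, 0.0376]
eef_rot: [0.0, 0.987, 0.159, 0.0]
wrist_force: [-1.0, 0.2, 2.9]
opening: 0.0002
grasp_force: 1.2
[-1.06369446  0.45363791  2.37551883  0.03763257] [4.71268376e-01 2.26257149e-01 7.40130563e-01 1.02736444e-05]
```

View pics/w2c.png

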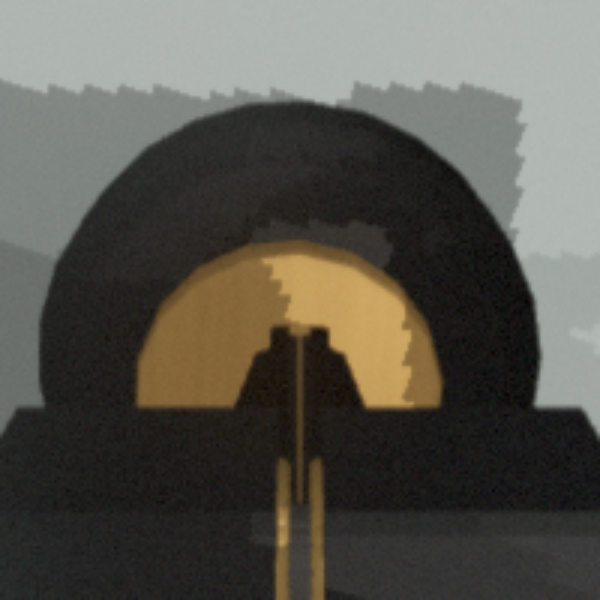

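The fingertips sit on the brass pad. The mean force of 2.4 N matches about 4 mm of travel, and they have rested there for over 2 s. I'll lift off and go over the green key.

```bash
python3 -m crank '[[[0,0,0],[0,0,-3],-1],[[0,0,0],[0,0,-6],-1],[[0,0,0],[0,0,-20],-1],[[0,0,0],[0,0,-40],-1],[[0,0,0],[0,0,-40],-1],[[0,0,0],[0,0,-40],-1],[[0,0,0],[0,0,-26],-1],[[0,0,0],[-31,16,0],-1],[[0,0,0],[-31,16,0],-1],[[0,0,0],[-31,16,0],-1],[[0,0,0],[-31,16,0],-1],[[0,0,0],[-31,16,0],-1],[[0,0,0],[-31,15,0],-1],[[0,0,0],[-29,14,0],-1],[[0,0,0],[0,0,0],-1],[[0,0,0],[0,0,0],-1]]'
python3 -c "
from h import *
snap('wrist','w3.png'); snap('top','top3.png'); s=bot.sense(); print(s['position'],s['wrist_force'])"
```

```text
time_s: 8.7
position: [0.4365, -0.3002, 0.2129]
eef_rot: [0.0, 0.987, 0.159, 0.0]
wrist_force: [0.2, -0.3, 0.4]
opening: 0.0003
grasp_force: 0.0
[ 0.43673364 -0.29989369  0.21273582] [0.63636166 0.81532286 0.44750325]
```

View pics/w3.png

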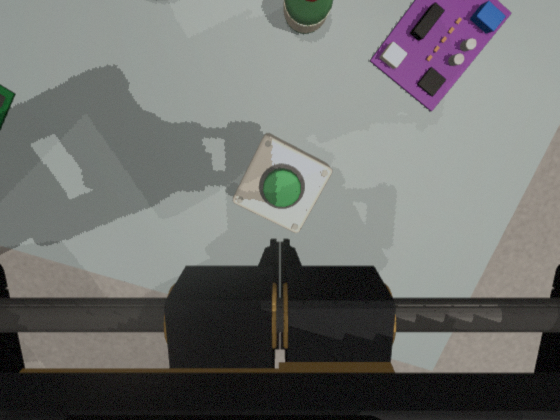

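The wrist view shows the green key centred near (282,188) on its white box, with nothing else close to the fingers.

```bash
python3 -c "
from h import *
p=atz('w3.png',282,188,.048); print(p, tri(('w3.png',282,188),('top0.png',387,274.7)))
d=p-bot.sense()['position']; print(d@[.9496,.3134,0],d@[.3134,-.9496,0])"
```

```text
[ 0.43803008 -0.30368298  0.048     ] [ 0.4364145  -0.30373417  0.03763143]
4.3529606787631754e-05 0.004004617500045111
```

```bash
python3 -m crank '[[[0,0,0],[0,3,20],-1],[[0,0,0],[0,0,30],-1],[[0,0,0],[0,0,30],-1],[[0,0,0],[0,0,30],-1],[[0,0,0],[0,0,25],-1],[[0,0,0],[0,0,15],-1],[[0,0,0],[0,0,6],-1],[[0,0,0],[0,0,2],-1],[[0,0,0],[0,0,0],-1],[[0,0,0],[0,0,0],-1]]'
python3 -m crank '[[[0,0,0],[0,0,3],-1],[[0,0,0],[0,0,3],-1],[[0,0,0],[0,0,2],-1],[[0,0,0],[0,0,2],-1],[[0,0,0],[0,0,1],-1],[[0,0,0],[0,0,1],-1],[[0,0,0],[0,0,0],-1],[[0,0,0],[0,0,0],-1]]'
```

```text
time_s: 10.05
position: [0.4373, -0.3035, 0.0552]
eef_rot: [0.0, 0.987, 0.159, 0.0]
wrist_force: [-0.6, -0.4, -0.1]
opening: 0.0004
grasp_force: 0.0
time_s: 11.05
position: [0.4371, -0.3033, 0.0427]
eef_rot: [0.0, 0.987, 0.159, 0.0]
wrist_force: [-0.4, 0.4, 3.8]
opening: 0.0007
grasp_force: 1.9
```

```bash
python3 -m crank '[[[0,0,0],[0,0,1],-1],[[0,0,0],[0,0,1],-1],[[0,0,0],[0,0,0.5],-1],[[0,0,0],[0,0,0],-1],[[0,0,0],[0,0,0],-1]]'
python3 -m crank '[[[0,0,0],[0,0,0.5],-1],[[0,0,0],[0,0,0],-1],[[0,0,0],[0,0,0],-1]]'
```

```text
time_s: 11.68
position: [0.4371, -0.3033, 0.0403]
eef_rot: [0.0, 0.987, 0.159, 0.0]
wrist_force: [-1.0, -0.4, 6.1]
opening: 0.0005
grasp_force: 3.3
time_s: 12.05
position: [0.4372, -0.3034, 0.0402]
eef_rot: [0.0, 0.987, 0.159, 0.0]
wrist_force: [-3.0, 1.3, 12.2]
opening: 0.0004
grasp_force: 6.1
```

The force rose to 12 N and the travel stopped, so the key is fully in. Withdrawing now.

```bash
python3 -m crank '[[[0,0,0],[0,0,-3],-1],[[0,0,0],[0,0,-4],-1],[[0,0,0],[0,0,-6],-1],[[0,0,0],[0,0,-20],-1],[[0,0,0],[0,0,-40],-1],[[0,0,0],[0,0,-50],-1],[[0,0,0],[0,0,-50],-1],[[0,0,0],[-30,20,0],-1],[[0,0,0],[-30,20,0],-1],[[0,0,0],[-30,20,0],-1],[[0,0,0],[0,0,0],-1],[[0,0,0],[0,0,0],-1],[[0,0,0],[0,0,0],-1],[[0,0,0],[0,0,0],-1]]'
python3 -c "
from h import *
snap('top','top4.png');snap('scene','scene4.png'); 
a,b=[cv2.imread('pics/'+x) for x in('scene0.png','scene4.png')]
cv2.imwrite('pics/cmp.png',cv2.resize(np.hstack([a[190:320,110:290],b[190:320,110:290]]),None,fx=2.2,fy=2.2))"
```

```text
time_s: 13.8
position: [0.3709, -0.3879, 0.2127]
eef_rot: [-0.0, 0.987, 0.159, 0.0]
wrist_force: [-0.7, -0.7, 0.0]
opening: 0.0002
grasp_force: 0.0
```

View pics/cmp.png

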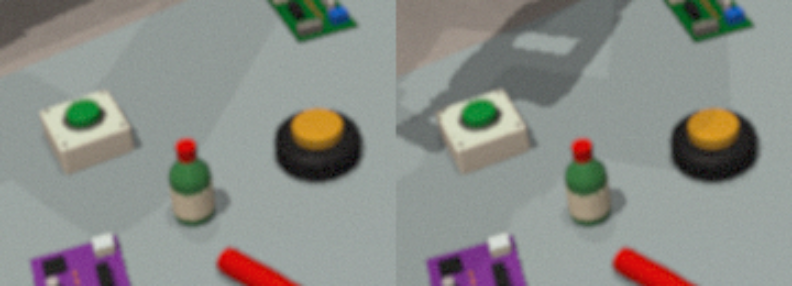

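The before and after crops match: the key and pad are back out, nothing has shifted, and the robot is clear. Handing in.

```bash
python3 -c "
from cell import bot; print(bot.finish_job())"
```

```text
the job is handed in; nothing more can be done
None
```

I handed the job in at about 14 s: the earthing pad was touched lightly (about 4 mm) for over 2 s, then the green key was pressed fully in and came back out, and the arm withdrew clear with nothing seen to have moved around the puck and green box; no verdict was returned.

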